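# Close up the socket set

### The job

Close up the open red socket set on the workshop bench with your fingertips: first swing its lid over and press it fully shut, then fold both steel catches on its front up until they lie flat against the case. Only push and press, with nothing picked up: the case stays about where it lies, flat on the bench, and the cartons, bottle and brake parts around it stay as they are.

Things in the scene. Friction and masses are not known exactly. Their poses are not given: they have to be found in the camera images.
- case: the open socket set: a red pressed-steel case 140 mm deep (x), 250 mm wide (y), 52 mm high when shut, with chrome sockets and a ratchet inside; about 2 kg, it lies loose on the rubber bench top and slides if pushed harder than about 9 to 18 N. Origin: centre of the underside of the case's lower half. Its +x points to the hinge side, away from the front with the catches; its y runs along the hinge; z up. The lower half is 32 mm high
- lid (a joint): angle of the case's lid in rad: 0 is shut, it grows as the lid opens, pi/2 is upright, stop at 1.95. The lid is a tray 140 mm long from the hinge to its free edge, 250 mm wide and 20 mm deep. The hinge is stiff (about 0.3 N m): the lid stays at any angle, does not fall shut by itself and needs pressing down to the very end
- lid_hinge (a point): middle of the lid's hinge line, 32 mm above the bench, on the rear (+x) wall of the case; the hinge runs along the case's y
- lid_edge (a point): middle of the lid's free edge, at its outer corner: 140 mm from the hinge line along the lid and 20 mm out to the lid's outer face; with the lid shut it is the upper front edge, 52 mm above the bench. The outer face is a plain flat sheet on which one can push
- catch_left (a joint): angle of the left catch in rad: 0 is home (upright, flat against the front of the case and over the lid's lip), larger is folded out and down towards the robot, up to 1.3. A steel plate 30 mm wide, 34 mm long, 3 mm thick, hinged at its lower edge 14 mm above the bench and 73.5 mm in front of the case's origin (-x), 70 mm to the left (+y). It starts 0.4 to 0.65 out.
- catch_left_tip (a point): middle of the free (upper) edge of the left catch, on its outer side; 48 mm above the bench and 75 mm in front of the case's origin when home. A stiff pivot (0.025 N m) keeps the catch where it is left; 1 to 3 N here turns it, best with fingertips that rise along with this edge (7 mm from 0.65 rad to 0) as they push it in: a dead level push drags on it
- catch_right (a joint): angle of the right catch in rad: 0 is home (upright, flat against the front of the case and over the lid's lip), larger is folded out and down towards the robot, up to 1.3. A steel plate 30 mm wide, 34 mm long, 3 mm thick, hinged at its lower edge 14 mm above the bench and 73.5 mm in front of the case's origin (-x), 70 mm to the right (-y). It starts 0.4 to 0.65 out.
- catch_right_tip (a point): middle of the free (upper) edge of the right catch, on its outer side; 48 mm above the bench and 75 mm in front of the case's origin when home. A stiff pivot (0.025 N m) keeps the catch where it is left; 1 to 3 N here turns it, best with fingertips that rise along with this edge (7 mm from 0.65 rad to 0) as they push it in: a dead level push drags on it
- plug_box: spark-plug carton 45 x 52 x 90 mm (blue, white band) standing in front of the case, between the two catches; loose. Origin: centre of its underside. Leave it alone
- filter_box: black and orange oil-filter carton 85 x 85 x 100 mm standing to the left of the case; loose. Origin: centre of its underside. Leave it alone
- oil_bottle: blue 1-litre oil bottle 62 x 105 x 231 mm standing to the right of the case; loose. Origin: centre of its underside. Leave it alone
- brake_disc: steel brake disc, 256 mm across, 44 mm high at its hub, lying at the right; loose. Origin: centre of its underside. Leave it alone
- pads_box: white and red brake-pad carton 85 x 120 x 62 mm lying on the hub of the brake disc; loose. Origin: centre of its underside. Leave it alone
- timing_kit: flat yellow carton 280 x 200 x 40 mm at the left; loose. Origin: centre of its underside. Leave it alone
- bulb_box: small green carton 55 x 60 x 55 mm lying on the yellow carton; loose. Origin: centre of its underside. Leave it alone

How it is judged (in metres and radians):
On the way, in this order (a step that is already met when the one before it is completed fails the run):
1. the lid is pressed shut (value of joint lid below 0.035 rad), for 0.2 s.
2. both catches are pushed home on the shut lid (value of joint lid below 0.035 rad and value of joint each of catch_left, catch_right below 0.12 rad), for 0.2 s.
At the end, for the whole second after the job is handed in: the lid is shut (within 0.035 rad, 5 mm at its edge), both catches are home (within 0.12 rad, 4 mm at the tip), the case lies flat and at rest within 50 mm of where it was, and each thing around it within 25 mm of where it was (all of step 2 and linear speed of case below 0.01 m/s and distance of case from where it was at the start of the episode below 0.05 m and angle between case's own z axis and vertical below 0.03 rad and distance of each of plug_box, filter_box, oil_bottle, brake_disc, pads_box, timing_kit, bulb_box from where it was at the start of the episode below 0.025 m); the robot touches nothing.
It fails at once if a catch was folded up before the lid was down: its hook would foul the lid (value of joint lid above 0.15 rad and value of joint any of catch_left, catch_right below 0.2 rad).
It fails at once if the case was lifted or tipped (12 mm, 0.12 rad) (height (world z) of case above 0.012 m or angle between case's own z axis and vertical above 0.12 rad).
It fails at once if the case was shoved or carried more than 50 mm (distance of case from where it was at the start of the episode above 0.05 m).
It fails at once if a bystander was moved more than 25 mm, or tipped (distance of any of plug_box, filter_box, oil_bottle, brake_disc, pads_box, timing_kit, bulb_box from where it was at the start of the episode above 0.025 m or angle between any of plug_box, filter_box, oil_bottle, brake_disc, pads_box, timing_kit, bulb_box's own z axis and vertical above 0.2 rad).
It also fails if it takes over 54 s, if anything falls off the work surface, if the arm or the gripper's body presses on something with over 40 N, if the wrist force passes 120 N, or if a joint passes its speed limit or range.

### The arm

A 6-joint arm with a two-finger parallel gripper is mounted at the origin on the work surface. World frame = base frame: x ahead of the robot, y to its left, z up, the work surface at z = 0. Lengths are in mm, angles in rad, forces in N, time in s.
With the tool pointing down it reaches from about 325 to 775 mm from the base axis. Payload 5.5 kg.
Tool frame: the origin (TCP) lies at the very end of the fingers, on their centre line; the grasp point (between the pads) lies 19 mm behind it; z points along the fingers, y is the line along which they close (so a half turn about z gives the same grasp; the last joint's range is limited). The gripper opens to 85 mm and grips with 20 to 120 N. Pads are 22 mm wide; open, the fingers measure 114 mm over their backs; the gripper's body (76 mm by 85 mm) begins 54 mm behind the grasp point. The pads swing forward as they close: fully open they stand 13 mm farther back than shut.
Start: joints at [-1.216, 0.091, 1.231, -0, 1.82, -0.057], TCP at [240.157, -549.855, 206.575] pointing down, gripper open.
Joint ranges: [-2.87, 2.87], [-0.86, 2.18], [0.17, 2.46], [-1.51, 4.65], [0.06, 2.69], [-2.65, 2.65]. Speed limits (rad/s): [2.57, 2.57, 3.01, 3.14, 3.14, 3.14].

### API

Orientations are given as a unit quaternion [w, x, y, z].
In Python, from plant import read_state, grab_frame, job_done gives the robot as it stands.
- The arm moves only by the tool apply_moves, never from a script. Its argument "commands" is a list that holds one entry, the list of rows, each a list of 7 numbers: the shift along the world's x, y, z in mm, then the turn, a rotation vector about the world's x, y, z in degrees, then the closure, from -1 (fully open) to 1 (shut). A call has 1 to 5 rows; each row shifts and turns the commanded pose from where the row before left it; what a row does not reach is not made up. A row lasts 1/8 s, in which the tool goes at most 62.5 mm and 10.7 degrees, less where a joint would pass 70% of its speed; a pose out of reach is approached as far as the arm can. A call is refused whole if a number of a shift passes 62.5 or a number of a turn 10.7, either way. A call with a gripper value outside its range is refused whole. The fingers move at their own pace and stop on an object; the grip force is fixed at half the most. Time passes only in rows, so rows that do not move let the fingers close. It gives the time, the measured TCP pose, the force, the opening and the grip force at its end, in the units of the state.
- read_state(): the state, without advancing time (a new reading comes with each control period).
- grab_frame(name): name is "side" or "top"; returns a dict with "color" (480x640x3 uint8, red, green, blue), "fx", "fy", "cx", "cy" (pixels), "extrinsics" (4x4, takes a point from camera to world coordinates). Camera axes: x right, y down, z forward; pixel columns grow to the right and rows downward; lengths in mm; the calibration is good to about 2 mm. A picture is of the moment at which its call begins. There is no depth.
- job_done(): hands the job in; it is judged then, once.
The state is a dict: "t": time; "joint_positions": joint angles; "joint_vel": joint speeds; "joint_torque": joint torques, N m; "tool_pos": TCP position; "eef_rot": TCP orientation; "ft_force": force on the tool from outside, world axes, zero at the start; "ft_torque": the same for the moment, N m; "finger_gap": finger opening in mm; "grip_force": force on a finger pad.
Only numpy, scipy, OpenCV 4.12 (cv2) and the standard library are available. Lean on these libraries where they do the work, as an engineer would, in place of code of your own. Each camera call takes 0.05 s, during which the arm holds its last target. There are 200 camera calls.

## Working session

There is one attempt and no reset: what is moved stays moved. The work goes in short steps, Python scripts to look and compute and a tool call to move; the robot and the scene stay as the last step left them, time stands still between calls to the robot, and variables do not carry over. Pictures are saved under pics/ and viewed, at most 10 in all, crops included, and the job is handed in when it is done.

Besides the shell and the picture viewer there is one more tool, called as name(argument=value, ...) on one line, values as JSON. apply_moves: Moves the arm, as the interface text tells. Its arguments: {"type":"object","properties":{"commands":{"type":"array","items":{"type":"array","items":{"type":"array","items":{"type":"number"}}}}},"required":["commands"]}

```bash
mkdir -p pics; cat > h.py <<'E'
import numpy as np, cv2
from plant import read_state, grab_frame, job_done
def ray(f,u,v):
    E=np.array(f["extrinsics"]); d=E[:3,:3]@np.array([(u-f["cx"])/f["fx"],(v-f["cy"])/f["fy"],1.0]); return E[:3,3],d
def onz(f,u,v,z):
    o,d=ray(f,u,v); return o+d*(z-o[2])/d[2]
def proj(f,p):
    E=np.linalg.inv(np.array(f["extrinsics"])); q=E[:3,:3]@np.array(p)+E[:3,3]; return q[0]/q[2]*f["fx"]+f["cx"],q[1]/q[2]*f["fy"]+f["cy"]
def save(n):
    f=grab_frame(n.split('_')[0]); cv2.imwrite(f"pics/{n}.png",f["color"][:,:,::-1]); return f
E
python3 - <<'E'
from h import *
for n in("top_0","side_0"):
    f=save(n); print(f["fx"],f["cx"],f["cy"],np.round(f["extrinsics"],3).tolist())
s=read_state(); print(s["tool_pos"],s["eef_rot"],s["t"])
E
```

```text
482.2039147338133 314.54758030723457 236.64234674612698 [[0.002, -0.994, 0.112, 398.092], [-1.0, -0.0, 0.02, 7.715], [-0.019, -0.112, -0.994, 1366.469], [0.0, 0.0, 0.0, 1.0]]
505.32913399678654 311.4378390304566 247.718751727613 [[-0.955, -0.219, 0.202, 232.355], [-0.298, 0.684, -0.666, 1006.921], [0.008, -0.695, -0.719, 1103.698], [0.0, 0.0, 0.0, 1.0]]
[ 240.03430504 -549.56690566  205.57805843] [-8.69832825e-04  9.78881124e-01  2.04428403e-01 -1.24656864e-04] 0.1
```

View pics/top_0.png

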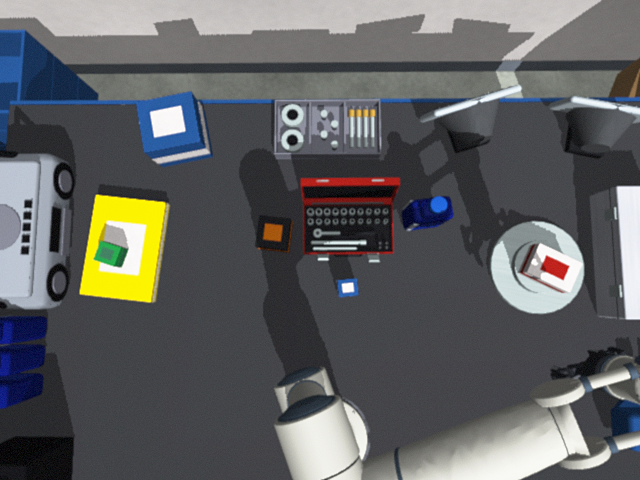

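View pics/side_0.png

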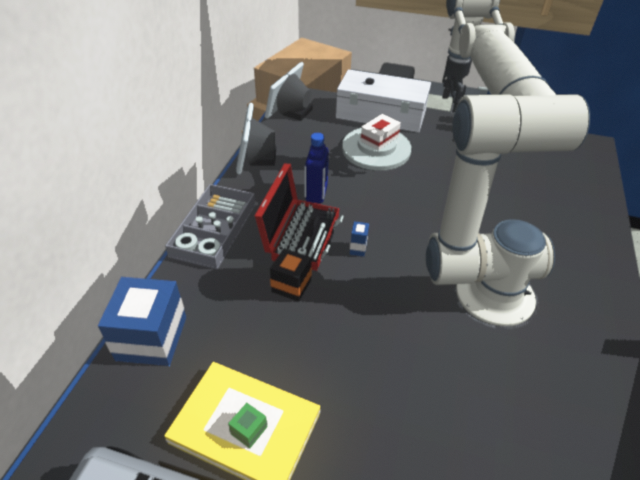

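The top view shows the case at about (350,217), with its lid upright near row 185. The catches are at (323,258) and (374,260), the plug box at (347,287), the filter box at (273,233) and the bottle at (427,212). I'll zoom in next.

```bash
python3 - <<'E'
from h import *
f=grab_frame("top"); c=f["color"][160:310,250:460][:,:,::-1]
g=grab_frame("side"); d=g["color"][150:310,240:400][:,:,::-1]
a=cv2.resize(c,(800,571),interpolation=cv2.INTER_CUBIC); cv2.imwrite("pics/topc.png",a)
cv2.imwrite("pics/sidec.png",cv2.resize(d,(600,600),interpolation=cv2.INTER_CUBIC))
E
```

```text
(no output)
```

View pics/topc.png

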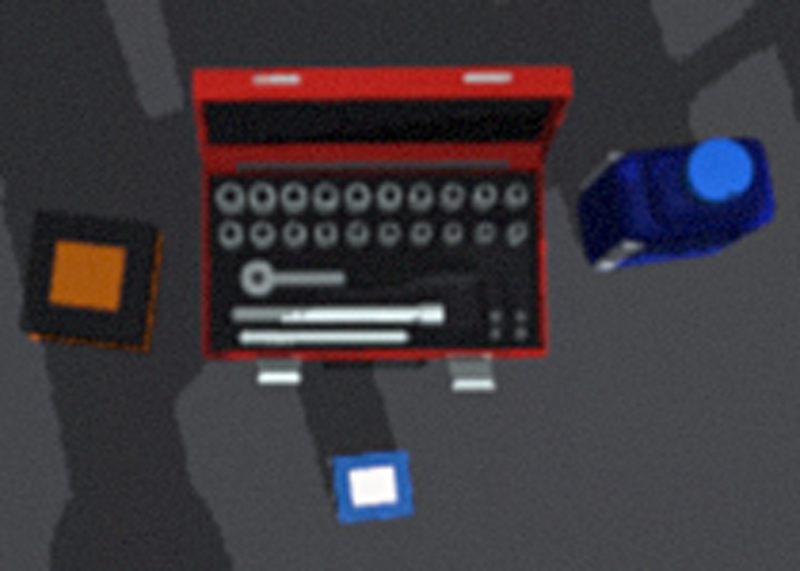

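View pics/sidec.png

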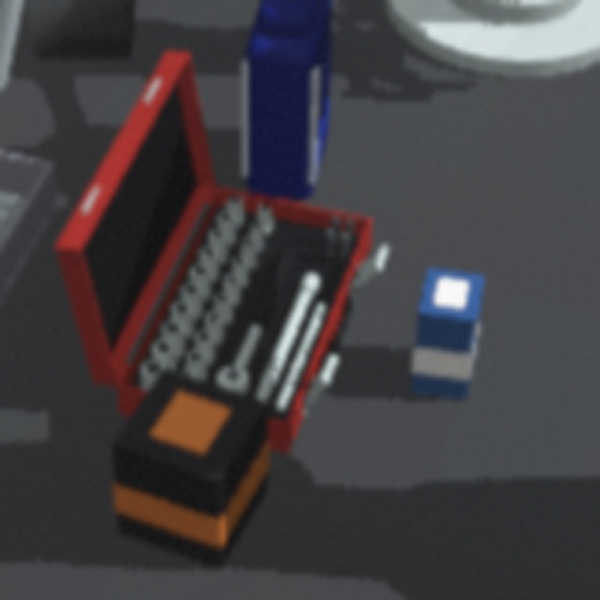

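The case's lower-half front corners are at crop pixels (205,355) and (547,353). The lid's outer edge runs from (192,70) to (572,67), and the catch tips are at (279,378) and (473,384). In the side crop, the lid's outer corners are about (58,247) and (167,52).

```bash
python3 - <<'E'
from h import *
f=grab_frame("top"); g=grab_frame("side")
T=lambda u,v:(250+u/3.8095,160+v/3.8067); S=lambda u,v:(240+u/3.75,150+v/3.75)
def tri(a,b):
    o1,d1=ray(f,*T(*a)); o2,d2=ray(g,*S(*b)); A=np.c_[d1,-d2]; k=np.linalg.lstsq(A,o2-o1,rcond=None)[0]
    p,q=o1+k[0]*d1,o2+k[1]*d2; return np.round((p+q)/2),round(np.linalg.norm(p-q),1)
print("lidL",tri((192,70),(58,247))); print("lidR",tri((572,67),(167,52)))
print("lidinL",tri((196,100),(82,243)),"R",tri((566,98),(190,55)))
print("baseFL",tri((205,355),(290,415)),"FR",tri((547,353),(371,220)))
for p in((205,355),(547,353)): print("front z32",np.round(onz(f,*T(*p),32)))
print("catchtips z~44",[np.round(onz(f,*T(*p),44)) for p in((279,383),(473,390))])
print("tri L",tri((279,381),(327,372)),"R",tri((473,388),(378,262)))
for n,p in dict(a=(334,458),b=(410,452),c=(340,524),d=(413,514)).items(): print("plug",np.round(onz(f,*T(*p),90)))
for p in((37,210),(162,228),(150,350),(22,333)): print("filt",np.round(onz(f,*T(*p),100)))
for p in((620,150),(765,140),(772,205),(595,260)): print("bot",np.round(onz(f,*T(*p),200)))
print("bottle base side",[np.round(onz(g,*S(*p),0)) for p in((248,188),(312,198),(328,170))])
E
```

```text
lidL (array([681.,  67., 164.]), np.float64(3.7))
lidR (array([ 685., -186.,  160.]), np.float64(1.3))
lidinL (array([661.,  65., 171.]), np.float64(0.2)) R (array([ 662., -181.,  166.]), np.float64(1.0))
baseFL (array([501.,  63.,  37.]), np.float64(1.5)) FR (array([ 504., -186.,   25.]), np.float64(1.3))
front z32 [502.  64.  32.]
front z32 [ 504. -185.   32.]
catchtips z~44 [array([481.,  10.,  44.]), array([ 476., -130.,   44.])]
tri L (array([484.,  10.,  36.]), np.float64(3.1)) R (array([ 480., -131.,   31.]), np.float64(3.9))
plug [426. -28.  90.]
plug [430. -81.  90.]
plug [381. -32.  90.]
plug [388. -83.  90.]
filt [598. 179. 100.]
filt [586.  91. 100.]
filt [500.  99. 100.]
filt [512. 188. 100.]
bot [ 621. -209.  200.]
bot [ 628. -302.  200.]
bot [ 585. -305.  200.]
bot [ 550. -192.  200.]
bottle base side [array([ 625., -221.,    0.]), array([ 567., -226.,    0.]), array([ 564., -267.,    0.])]
```

apply_moves(commands=[[[0,0,45,0,0,0,1],[20,20,45,0,0,-2.4,1],[45,45,0,0,0,-2.4,1],[45,45,0,0,0,-2.4,1],[45,45,0,0,0,-2.4,1]]])

```text
t: 0.92
tool_pos: [393.8, -395.9, 296.7]
eef_rot: [0.0, 0.993, 0.121, 0.0]
ft_force: [0.8, -0.8, 0.2]
finger_gap: -0.5
grip_force: 0.0
```

apply_moves(commands=[[[45,45,0,0,0,-2.4,1],[45,45,0,0,0,-2.4,1],[45,45,0,0,0,-2.4,1],[45,45,0,0,0,-2.4,1],[45,45,0,0,0,-2.4,1]]])

```text
t: 1.55
tool_pos: [614.9, -174.7, 296.7]
eef_rot: [0.0, 1.0, 0.017, 0.0]
ft_force: [0.4, -0.4, -0.1]
finger_gap: -0.1
grip_force: 0.0
```

apply_moves(commands=[[[45,45,0,0,0,-2,1],[35,40,0,0,0,0,1],[10,25,0,0,0,0,1],[0,0,0,0,0,0,1]]])

```text
t: 2.05
tool_pos: [703.2, -65.3, 296.0]
eef_rot: [-0.0, 1.0, 0.001, -0.001]
ft_force: [-0.5, -1.3, 0.5]
finger_gap: 0.0
grip_force: 0.0
```

apply_moves(commands=[[[0,5,-45,0,0,0,1],[0,0,-45,0,0,0,1],[10,0,0,0,0,0,1],[4,0,0,0,0,0,1],[0,0,0,0,0,0,1]]])

```text
t: 2.68
tool_pos: [717.2, -63.3, 209.0]
eef_rot: [0.0, 1.0, -0.001, 0.002]
ft_force: [0.3, 0.2, -0.4]
finger_gap: 0.2
grip_force: 0.0
```

apply_moves(commands=[[[0,2,-36,0,0,0,1],[0,0,-35,0,0,0,1],[-10,0,0,0,0,0,1],[-8,0,0,0,0,0,1],[0,0,0,0,0,0,1]]])

```text
t: 3.3
tool_pos: [699.4, -60.4, 139.4]
eef_rot: [0.0, 1.0, -0.0, 0.003]
ft_force: [-0.0, -0.1, 0.1]
finger_gap: 0.1
grip_force: 0.0
```

apply_moves(commands=[[[-10,0,0,0,0,0,1],[-10,0,1,0,0,0,1],[-10,0,1,0,0,0,1],[-10,0,1,0,0,0,1]]])

```text
t: 3.8
tool_pos: [658.3, -60.2, 139.0]
eef_rot: [0.0, 1.0, -0.0, 0.0]
ft_force: [0.9, -0.0, 2.5]
finger_gap: 0.2
grip_force: 1.3
```

apply_moves(commands=[[[-12,0,1,0,0,0,1],[-12,0,0,0,0,0,1],[-11,0,-2,0,0,0,1],[-11,0,-4,0,0,0,1],[-11,0,-5,0,0,0,1]]])

```text
t: 4.42
tool_pos: [601.1, -60.1, 129.0]
eef_rot: [0.0, 1.0, -0.0, 0.0]
ft_force: [2.0, -0.6, 2.6]
finger_gap: -0.2
grip_force: 1.0
```

```bash
python3 - <<'E'
from h import *
f=grab_frame("top");g=grab_frame("side")
c=cv2.resize(f["color"][160:310,250:400],(400,400),interpolation=cv2.INTER_CUBIC)
d=cv2.resize(g["color"][150:310,240:400],(400,400),interpolation=cv2.INTER_CUBIC)
cv2.imwrite("pics/m1.png",np.hstack([c,d])[:,:,::-1])
E
```

```text
(no output)
```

View pics/m1.png

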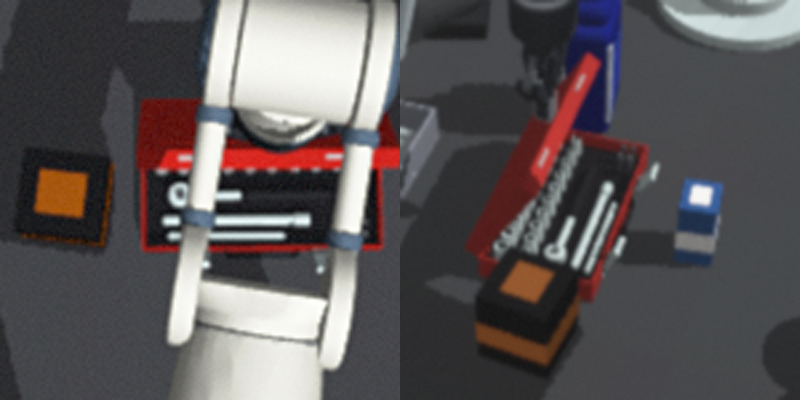

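The lid is about half closed, with its free edge at rows 150–165 in the top half of the picture. The case and the bystanders haven't moved, so I'll continue the arc.

apply_moves(commands=[[[-10,0,-6,0,0,0,1],[-9,0,-7,0,0,0,1],[-8,0,-7,0,0,0,1],[-7,0,-9,0,0,0,1],[-6,0,-9,0,0,0,1]]])

```text
t: 5.15
tool_pos: [561.3, -60.1, 89.8]
eef_rot: [-0.0, 1.0, -0.0, -0.0]
ft_force: [-0.3, 1.5, 1.9]
finger_gap: 0.2
grip_force: 0.7
```

apply_moves(commands=[[[-5,0,-9,0,0,0,1],[-4,0,-9,0,0,0,1],[-3,0,-8,0,0,0,1],[-2,0,-7,0,0,0,1],[0,0,0,0,0,0,1]]])

```text
t: 5.78
tool_pos: [547.4, -60.0, 56.6]
eef_rot: [-0.0, 1.0, -0.0, -0.001]
ft_force: [-0.5, 0.3, -1.1]
finger_gap: -0.1
grip_force: 0.0
```

apply_moves(commands=[[[0,0,-2,0,0,0,1],[0,0,-2,0,0,0,1],[0,0,-1,0,0,0,1],[0,0,0,0,0,0,1]]])

```text
t: 6.28
tool_pos: [548.0, -60.1, 52.6]
eef_rot: [0.0, 1.0, -0.0, 0.0]
ft_force: [-0.4, 0.8, -0.1]
finger_gap: -0.1
grip_force: 0.1
```

apply_moves(commands=[[[0,0,-1,0,0,0,1],[0,0,-1,0,0,0,1],[0,0,0,0,0,0,1]]])

```text
t: 6.65
tool_pos: [547.9, -60.1, 50.5]
eef_rot: [-0.0, 1.0, -0.0, -0.0]
ft_force: [-0.6, -0.0, 0.4]
finger_gap: -0.1
grip_force: 0.2
```

apply_moves(commands=[[[0,0,-1,0,0,0,1],[0,0,-1,0,0,0,1],[0,0,0,0,0,0,1]]])

```text
t: 7.02
tool_pos: [547.9, -60.1, 48.4]
eef_rot: [-0.0, 1.0, -0.0, -0.0]
ft_force: [0.1, -0.4, 0.7]
finger_gap: -0.1
grip_force: 0.1
```

At z = 48.4 mm there's still no firm contact, so I'll look.

```bash
python3 - <<'E'
from h import *
g=grab_frame("side");s=read_state();print(s["ft_force"],s["tool_pos"])
d=cv2.resize(g["color"][130:280,240:400],(640,600),interpolation=cv2.INTER_CUBIC)
cv2.imwrite("pics/m2.png",d[:,:,::-1])
E
```

```text
[0.12665703 0.17755005 0.23136497] [547.86424248 -60.08595973  48.41417027]
```

View pics/m2.png

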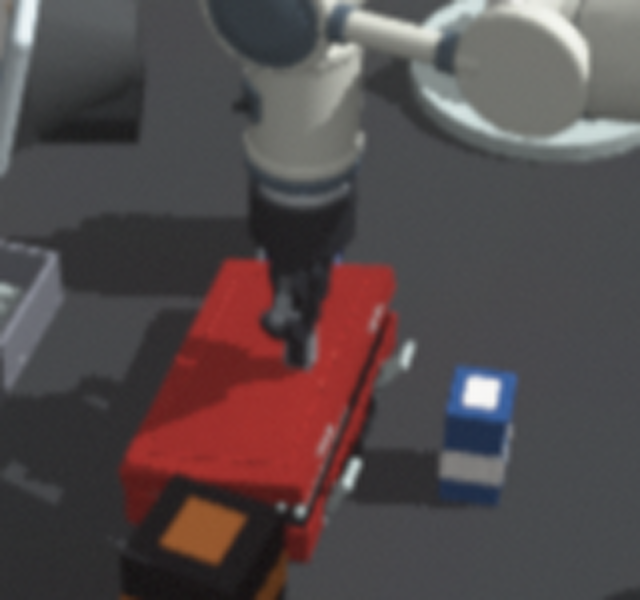

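The lid is almost down, with a thin dark gap left along the front from (390,330) to (300,515). I'll keep pressing gently.

apply_moves(commands=[[[0,0,-2,0,0,0,1],[0,0,-2,0,0,0,1]]])

```text
t: 7.32
tool_pos: [547.9, -60.1, 44.5]
eef_rot: [-0.0, 1.0, -0.0, 0.0]
ft_force: [-1.0, 0.3, 1.0]
finger_gap: -0.4
grip_force: 0.5
```

apply_moves(commands=[[[0,0,-2,0,0,0,1],[0,0,-1,0,0,0,1]]])

```text
t: 7.58
tool_pos: [547.8, -60.1, 41.3]
eef_rot: [-0.0, 1.0, -0.0, -0.0]
ft_force: [0.4, -0.3, 1.8]
finger_gap: -0.2
grip_force: 0.5
```

```bash
python3 - <<'E'
from h import *
g=grab_frame("side");s=read_state();print(s["ft_force"],s["tool_pos"],s["finger_gap"])
p=proj(g,s["tool_pos"]);print(p,(p[0]-260)*6.667,(p[1]-180)*6.667)
d=cv2.resize(g["color"][180:270,260:380],(800,600),interpolation=cv2.INTER_CUBIC)
cv2.imwrite("pics/m3.png",d[:,:,::-1])
for q in [(503,-185,32),(503,65,32),(503,-185,52),(503,65,52),(643,-185,52)]:
    p=proj(g,q);print(q,(p[0]-260)*6.667,(p[1]-180)*6.667)
E
```

```text
[ 0.32955021 -0.68153241  0.94181596] [547.73888973 -60.1004092   41.20297769] -0.1736927505417895
(np.float64(314.15306595092295), np.float64(227.77846902663512)) 361.03849069480333 318.53905300057636
(503, -185, 32) 526.3678104655096 180.93456297929802
(503, 65, 32) 374.5816449945786 547.0352786687153
(503, -185, 52) 528.3468825653804 149.29290253333556
(503, 65, 52) 375.27188266790233 515.3918985012908
(643, -185, 52) 249.22500823121382 91.12212555931934
```

View pics/m3.png

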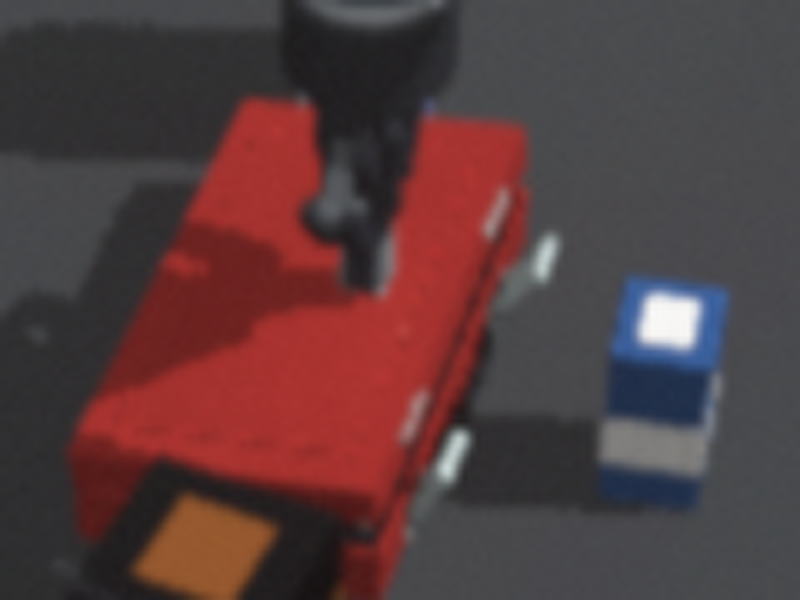

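The lid's front upper edge is still about 11 mm high, at (527,130) where shut would put it at row 149. The real fingertips end about 14 mm above the nominal TCP, so I'll keep pressing until the force rises.

apply_moves(commands=[[[0,0,-2,0,0,0,1],[0,0,-2,0,0,0,1],[0,0,0,0,0,0,1]]])

```text
t: 8.0
tool_pos: [547.8, -60.1, 37.2]
eef_rot: [-0.0, 1.0, -0.0, -0.0]
ft_force: [0.4, 0.1, -0.2]
finger_gap: -0.1
grip_force: 0.0
```

apply_moves(commands=[[[0,0,-2,0,0,0,1],[0,0,-1,0,0,0,1],[0,0,0,0,0,0,1]]])

```text
t: 8.38
tool_pos: [547.9, -60.1, 34.4]
eef_rot: [-0.0, 1.0, -0.0, -0.0]
ft_force: [-0.4, 0.8, 0.5]
finger_gap: 0.1
grip_force: 0.0
```

```bash
cat >> h.py <<'E'
def lidrows():
    g=grab_frame("side")["color"].astype(int); r=(g[:,:,0]>90)&(g[:,:,1]<70)&(g[:,:,2]<70)
    return [int(np.argmax(r[:,c])) for c in (333,335,337)], np.flatnonzero(r[:,337]).tolist(), np.round(g[190:215,337,0]).tolist()
E
python3 - <<'E'
from h import *
print(lidrows())
im=cv2.imread("pics/m3.png")
d=cv2.resize(im,(120,90),interpolation=cv2.INTER_AREA)
print([int(x) for x in d[10:35,77,2]])
E
```

```text
([200, 200, 200], [200, 201, 202, 203, 204, 205, 206, 207, 208, 209, 210, 211, 212, 213, 214, 215, 216, 217, 218], [73, 74, 74, 73, 73, 73, 73, 74, 74, 78, 104, 147, 164, 164, 159, 154, 149, 144, 144, 144, 148, 153, 153, 146, 139])
[74, 74, 73, 74, 73, 74, 73, 81, 106, 140, 156, 156, 152, 148, 145, 140, 132, 128, 130, 125, 123, 131, 138, 137, 136]
```

apply_moves(commands=[[[0,0,-2,0,0,0,1],[0,0,-2,0,0,0,1],[0,0,-2,0,0,0,1]]])

```text
t: 8.8
tool_pos: [547.8, -60.1, 28.4]
eef_rot: [-0.0, 1.0, -0.0, -0.0]
ft_force: [-1.0, -0.0, 0.5]
finger_gap: 0.4
grip_force: 0.5
```

```bash
python3 - <<'E'
from h import *
print(lidrows()); print(proj(grab_frame("side"),(503,-185,52)))
E
```

```text
([202, 202, 202], [202, 203, 204, 205, 206, 207, 208, 209, 210, 211, 212, 213, 214, 215, 216, 217, 218], [73, 75, 73, 74, 72, 74, 74, 74, 74, 72, 74, 80, 112, 152, 168, 169, 165, 159, 150, 143, 140, 140, 139, 138, 135])
(np.float64(339.248069981308), np.float64(202.39281573921338))
```

apply_moves(commands=[[[0,0,-1.5,0,0,0,1],[0,0,-1.5,0,0,0,1],[0,0,0,0,0,0,1]]])

```text
t: 9.28
tool_pos: [548.0, -60.1, 27.3]
eef_rot: [0.0, 1.0, -0.0, 0.0]
ft_force: [-4.4, 0.2, 9.3]
finger_gap: -0.0
grip_force: 4.4
```

apply_moves(commands=[[[0,0,-1,0,0,0,1],[0,0,-1,0,0,0,1],[0,0,0,0,0,0,1]]])

```text
t: 9.65
tool_pos: [548.1, -60.1, 27.2]
eef_rot: [0.0, 1.0, -0.0, 0.001]
ft_force: [-9.4, 1.7, 18.3]
finger_gap: -0.1
grip_force: 8.9
```

The lid is shut, taking an 18 N press. I'll lift off and stand in front of the left catch, clear of the plug box.

apply_moves(commands=[[[0,0,0,0,0,0,1],[0,0,20,0,0,0,1],[0,0,40,0,0,0,1],[-30,25,40,0,0,0,1],[-40,45,0,0,0,0,1]]])

```text
t: 10.28
tool_pos: [479.7, 9.7, 128.3]
eef_rot: [0.0, 1.0, -0.001, 0.004]
ft_force: [-0.4, 0.4, -0.6]
finger_gap: -0.1
grip_force: 0.0
```

```bash
python3 - <<'E'
from h import *
g=grab_frame("side");f=grab_frame("top");s=read_state();print(s["ft_force"],s["tool_pos"])
print(lidrows()[0])
for q in [(503,-185,32),(503,65,52),(503,-185,52)]:
    p=proj(g,q);print(q,(p[0]-300)*7.5,(p[1]-180)*7.5)
d=cv2.resize(g["color"][180:260,300:380],(600,600),interpolation=cv2.INTER_CUBIC)
cv2.imwrite("pics/m4.png",d[:,:,::-1])
E
```

```text
[ 0.61571979 -0.90960511 -0.05968715] [475.93868774  12.87199787 125.03430955]
[225, 0, 212]
(503, -185, 32) 292.1341800646951 203.54120629139572
(503, 65, 52) 122.15976001338944 579.7868964691287
(503, -185, 52) 294.36052485980997 167.94611804410033
```

View pics/m4.png

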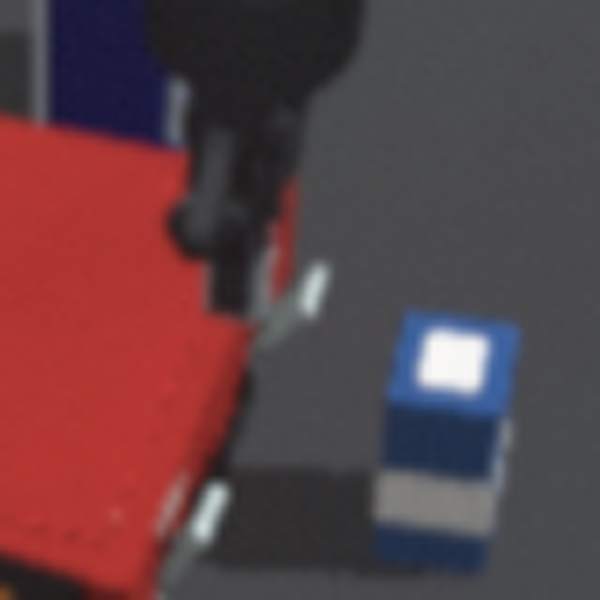

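```bash
python3 - <<'E'
from h import *
g=grab_frame("side");f=grab_frame("top")
for o in(0,10,20,25): 
    print(o,proj(g,(475.9,12.9,125+o)))
for q in [(481,10,44),(476,10,44),(477,-130,44),(472,-130,44)]: print(q,proj(g,q),proj(f,q))
c=f["color"].astype(int); m=(c.min(2)>150)
m[:250]=0;m[275:]=0;m[:,:305]=0;m[:,395:]=0
n,l,st,ce=cv2.connectedComponentsWithStats(m.astype(np.uint8))
print([(x.tolist(),np.round(y,1).tolist()) for x,y in zip(st[1:],ce[1:]) if x[4]>5])
E
```

```text
0 (np.float64(331.36650855560924), np.float64(228.70302169673832))
10 (np.float64(331.4969505253634), np.float64(226.10818117772394))
20 (np.float64(331.6287320474875), np.float64(223.48669337046655))
25 (np.float64(331.69513160555744), np.float64(222.16582813016572))
(481, 10, 44) (np.float64(328.94706193730366), np.float64(247.7223069476545)) (np.float64(323.13964329930343), np.float64(260.60064879237984))
(476, 10, 44) (np.float64(330.595191327123), np.float64(248.09825726014878)) (np.float64(323.13915084533244), np.float64(262.4221698596037))
(477, -130, 44) (np.float64(342.58832363655296), np.float64(217.11583167850816)) (np.float64(374.2885558351716), np.float64(262.1143534458575))
(472, -130, 44) (np.float64(344.14805499431293), np.float64(217.4499171650366)) (np.float64(374.3097679664086), np.float64(263.940912797126))
[([305, 250, 42, 22, 858], [325.4, 259.8]), ([347, 250, 11, 24, 226], [351.8, 261.2]), ([369, 260, 10, 2, 20], [373.5, 260.5])]
```

apply_moves(commands=[[[-26,0,0,0,0,0,1],[0,-2,-45,0,0,0,1],[0,-1,-40,0,0,0,1],[0,0,-20,0,0,0,1],[0,0,0,0,0,0,1]]])

```text
t: 11.15
tool_pos: [450.9, 6.1, 16.5]
eef_rot: [-0.0, 1.0, -0.001, -0.002]
ft_force: [0.1, 0.4, 0.7]
finger_gap: 0.4
grip_force: 0.0
```

apply_moves(commands=[[[6,3,-4,0,0,0,1],[6,0,0,0,0,0,1],[4,0,0,0,0,0,1],[3,0,1,0,0,0,1]]])

```text
t: 11.65
tool_pos: [471.5, 9.9, 16.0]
eef_rot: [0.0, 1.0, -0.0, 0.0]
ft_force: [0.1, 0.8, 0.1]
finger_gap: -0.1
grip_force: 0.0
```

apply_moves(commands=[[[3,0,1,0,0,0,1],[3,0,1,0,0,0,1],[3,0,1,0,0,0,1]]])

```text
t: 12.02
tool_pos: [480.0, 9.9, 18.7]
eef_rot: [-0.0, 1.0, -0.0, -0.0]
ft_force: [-1.7, 0.2, 0.1]
finger_gap: -0.0
grip_force: 0.5
```

apply_moves(commands=[[[2,0,0,0,0,0,1],[2,0,0,0,0,0,1],[2,0,0.5,0,0,0,1]]])

```text
t: 12.4
tool_pos: [485.9, 9.9, 18.9]
eef_rot: [-0.0, 1.0, -0.0, -0.0]
ft_force: [0.1, -0.3, -0.6]
finger_gap: 0.0
grip_force: 0.4
```

apply_moves(commands=[[[2,0,0,0,0,0,1],[2,0,0,0,0,0,1],[0,0,0,0,0,0,1]]])

```text
t: 12.78
tool_pos: [487.2, 10.1, 18.7]
eef_rot: [-0.0, 1.0, 0.0, -0.003]
ft_force: [-11.8, 0.4, 7.1]
finger_gap: -0.1
grip_force: 6.1
```

The left catch is at a firm stop with TCP x at 487, which is the home position I predicted. Next is the right catch.

apply_moves(commands=[[[-15,0,0,0,0,0,1],[-16,0,0,0,0,0,1],[0,0,50,0,0,0,1],[0,-10,50,0,0,0,1],[0,-40,0,0,0,0,1]]])

```text
t: 13.4
tool_pos: [461.8, -39.9, 124.7]
eef_rot: [0.001, 1.0, 0.002, 0.005]
ft_force: [0.4, -0.3, 0.1]
finger_gap: -0.2
grip_force: 0.0
```

apply_moves(commands=[[[-6,-50,0,0,0,0,1],[0,-40,0,0,0,0,1],[0,0,-45,0,0,0,1],[0,0,-40,0,0,0,1],[0,0,-18,0,0,0,1]]])

```text
t: 14.02
tool_pos: [451.7, -129.8, 13.6]
eef_rot: [-0.001, 1.0, -0.0, -0.002]
ft_force: [0.1, 0.0, -0.7]
finger_gap: 0.2
grip_force: 0.0
```

apply_moves(commands=[[[0,0,0,0,0,0,1]]])

```text
t: 14.15
tool_pos: [452.4, -129.8, 15.3]
eef_rot: [-0.0, 1.0, 0.0, -0.001]
ft_force: [-0.2, 0.3, -0.1]
finger_gap: -0.3
grip_force: 0.0
```

apply_moves(commands=[[[3,0,-6,0,0,0,1],[4,0,0,0,0,0,1],[4,0,0,0,0,0,1],[3,0,1,0,0,0,1],[3,0,1,0,0,0,1]]])

```text
t: 14.78
tool_pos: [469.9, -130.1, 12.4]
eef_rot: [0.0, 1.0, -0.0, -0.0]
ft_force: [-1.9, -0.4, 1.2]
finger_gap: -0.5
grip_force: 1.1
```

apply_moves(commands=[[[3,0,1,0,0,0,1],[3,0,1,0,0,0,1],[3,0,1,0,0,0,1],[2,0,1,0,0,0,1],[2,0,1,0,0,0,1]]])

```text
t: 15.4
tool_pos: [482.9, -130.1, 16.9]
eef_rot: [-0.0, 1.0, -0.0, -0.0]
ft_force: [-0.7, 0.1, -0.7]
finger_gap: 0.1
grip_force: 0.4
```

apply_moves(commands=[[[2,0,0.5,0,0,0,1],[2,0,0,0,0,0,1]]])

```text
t: 15.65
tool_pos: [487.1, -130.1, 17.6]
eef_rot: [-0.0, 1.0, -0.0, 0.0]
ft_force: [-1.1, 0.8, 0.3]
finger_gap: 0.0
grip_force: 0.4
```

apply_moves(commands=[[[2,0,0,0,0,0,1],[1.5,0,0,0,0,0,1],[0,0,0,0,0,0,1]]])

```text
t: 16.02
tool_pos: [488.1, -130.2, 17.5]
eef_rot: [-0.0, 1.0, -0.0, -0.003]
ft_force: [-11.2, 0.0, 6.7]
finger_gap: 0.0
grip_force: 5.8
```

The right catch is at its stop too. I'll retreat and check.

apply_moves(commands=[[[-15,0,0,0,0,0,1],[-16,0,0,0,0,0,1],[0,0,50,0,0,0,1],[0,-10,50,0,0,0,1],[-30,-50,50,0,0,0,1]]])

```text
t: 16.65
tool_pos: [436.1, -180.3, 160.7]
eef_rot: [0.0, 1.0, 0.002, 0.001]
ft_force: [0.3, -1.3, 0.8]
finger_gap: 0.2
grip_force: 0.0
```

apply_moves(commands=[[[-40,-45,0,0,0,0,1],[-30,-50,0,0,0,0,1],[-30,-50,0,0,0,0,1],[-10,-40,0,0,0,0,1],[0,0,0,0,0,0,1]]])

```text
t: 17.27
tool_pos: [323.9, -368.0, 158.0]
eef_rot: [0.0, 1.0, -0.002, -0.0]
ft_force: [0.3, 0.8, -0.3]
finger_gap: -0.1
grip_force: 0.0
```

```bash
python3 - <<'E'
from h import *
f=grab_frame("top");g=grab_frame("side")
c=cv2.resize(f["color"][165:305,255:395],(400,400),interpolation=cv2.INTER_CUBIC)
d=cv2.resize(g["color"][170:290,260:380],(400,400),interpolation=cv2.INTER_CUBIC)
cv2.imwrite("pics/m5.png",np.hstack([c,d])[:,:,::-1])
E
```

```text
(no output)
```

View pics/m5.png

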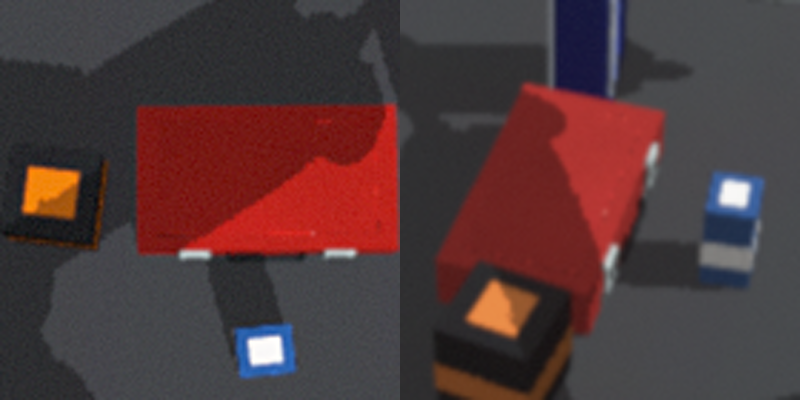

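The lid is shut and both catches lie flat against the front at (195,255) and (340,252). The filter box, plug box and bottle, the three bystanders in view, are undisturbed.

```bash
python3 -c "
from plant import job_done; print(job_done())"
```

```text
the job is handed in; nothing more can be done
None
```

I handed the job in at about 17 s of the 54 s limit: the lid is pressed shut, both catches are flat against the case, and the filter box, plug box and bottle look unmoved in the last picture; the hand-in gave no verdict.

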